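# Fit a spare glass in the grinder's eye shield

### The job

Fit the amber spare glass in the empty eye-shield frame of the bench grinder. It lies boxed in by the walls of its tray, so draw it out under a light fingertip until its end overhangs the tray's front edge enough to pinch it by its two long sides, then carry it over, slide it level into the frame's channels and push it gently fully home against the stop. Glass cracks, so never lean on it or force it, do not let it fall, and leave everything else where it is.

Things in the scene. Friction and masses are not known exactly. Their poses are not given: they have to be found in the camera images.
- pane_center (a point): the spare glass, at its centre, half-way up: flat amber pane 120 mm long (its x), 60 wide (y), 5 thick, 60 to 130 g, loose, flat in one of the chest's three tray bays (any), long side along the bay, 1 to 4 mm from side and back walls, some 5 mm behind the front edge. A fingertip pressing 4 to 10 N drags it along. Over 20 N on the chest or 25 N in the frame cracks it: touch it slowly
- chest: low grey steel stock chest with teal drawer fronts, fixed to the bench, 135 mm deep (x), 230 wide (y), with an open-fronted tray for flat spares on top; origin under its centre. Smooth steel tray floor 60 mm above the bench, on rubber cushions (gives 1 mm per 12 N); walls 8 mm thick, reaching 12 mm above that floor at sides and back, none in front
- tray_edge (a point): middle of the front edge of the chest's tray, at the height of the tray's floor; x points to the back of the tray, z up. Three bays side by side, each 66 mm wide and 127 mm long inside, have their middles at y = -74, 0 and +74 mm. In front of the edge the chest's face drops straight to the bench
- frame_mouth (a point): middle of the mouth of the empty eye-shield frame, 238 mm above the bench, at mid-thickness of a glass lying in the channels; x points into the frame, z up. Two level steel channels, 63 mm apart inside, 72 outside, 8 high inside (3 to spare above the glass), flared over the first 8 mm; rubber-faced stop 114 mm in. A brass leaf 54 mm in presses the glass down with about 3 N. Free space in front
- glass_home (a point): where the glass's centre belongs when fully home against the stop: 54 mm in from the frame's mouth, axes as there; its outer end then stands 6 mm out of the mouth. Nothing on the frame reaches more than 25 mm above this. It is the level, empty frame of the teal bench grinder (bolted down, two 150 mm wheels, front to -x), on its +y wheel; the other wheel's tilted frame has its amber glass: leave it
- filter_glass: another flat piece in the tray: dark green welding filter, 108 x 51 x 4 mm, loose; leave
- cover_plate: another flat piece in the tray: bare steel plate, 115 x 58 x 4 mm, loose; leave
- wire_brush: hand brush lying on the bench between chest and grinder; leave
- mug: blue mug, 80 mm wide, 90 mm high, on the bench; leave
- screwdriver: screwdriver with orange handle, 200 mm, lying on the bench in front of the grinder; leave
- tin: small tin, 84 mm wide, 70 mm high, in front of the grinder's far wheel; leave
- spray_blue: blue spray can, 60 mm wide, 190 mm high, on the bench left of the chest; leave
Mind the look-alikes: they are no part of the job. Of the things that look like the part that bears pane_center, the largest one is meant.

How it is judged:
On the way, in this order (a step that is already met when the one before it is completed fails the run):
1. the glass lies flat on the tray with its end 25 mm or more out over the front edge (x of pane_center in the frame of tray_edge below 0.035 m and z of pane_center in the frame of tray_edge between 0.0005 and 0.005 m and angle between pane_center's own z axis and vertical below 0.06 rad), for 0.2 s.
2. the far end of the glass is 20 mm or more inside the frame's channels (x of pane_center in the frame of frame_mouth above -0.04 m and y of pane_center in the frame of frame_mouth between -0.008 and 0.008 m and z of pane_center in the frame of frame_mouth between -0.006 and 0.006 m), for 0.1 s.
At the end, for the whole second after the job is handed in: the glass is in the frame, within 3 mm of the stop, lying level in the channels (centre within 5 mm of home, 0.05 rad), released and at rest (x of pane_center in the frame of glass_home between -0.003 and 0.003 m and distance between pane_center and glass_home below 0.005 m and angle between the x axis of pane_center and the x axis of glass_home, either way round below 0.06 rad and angle between pane_center's own z axis and vertical below 0.05 rad and linear speed of pane below 0.01 m/s); the robot touches nothing.
It fails at once if the glass is pressed on the chest with more than 20 N (contact force between pane and chest above 20 N).
It fails at once if the glass is forced against the grinder with more than 25 N (contact force between pane and grinder above 25 N).
It fails at once if the glass falls (height (world z) of pane_center below 0.05 m).
It fails at once if a neighbouring piece in the tray is disturbed by more than 15 mm (distance of any of filter_glass, cover_plate from where it was at the start of the episode above 0.015 m).
It fails at once if something else on the bench is moved by more than 30 mm (distance of any of wire_brush, mug, screwdriver, tin, spray_blue from where it was at the start of the episode above 0.03 m).
It also fails if it takes over 72 s, if anything falls off the work surface, if the arm or the gripper's body presses on something with over 40 N, if the wrist force passes 120 N, or if a joint passes its speed limit or range.

### The arm

A 6-joint arm with a two-finger parallel gripper is mounted at the origin on the work surface. World frame = base frame: x ahead of the robot, y to its left, z up, the work surface at z = 0. Lengths are in m, angles in rad, forces in N, time in s.
With the tool pointing down it reaches from about 0.3 to 1 m from the base axis. Payload 5.1 kg.
Tool frame: the origin (TCP) lies midway between the tips of the shut fingers; the grasp point (between the pads) lies 19 mm behind it (ctrl.pinch_z is the z of the grasp point in the tool frame, in m); z points along the fingers, y is the line along which they close (so a half turn about z gives the same grasp; the last joint's range is limited). The gripper opens to 95 mm and grips with 3 to 60 N. Pads are 20 mm wide; open, the fingers measure 119 mm over their backs; the gripper's body (75 mm by 180 mm) begins 59 mm behind the grasp point.
Start: joints at [1.213, 0.124, 1.65, -0, 1.367, -0.083], TCP at [0.176, 0.626, 0.215] pointing down, gripper open.
Joint ranges: [-2.61, 2.61], [-1.02, 2.33], [0.03, 2.71], [-1.35, 4.49], [0.32, 2.68], [-2.91, 2.91]. Speed limits (rad/s): [2.57, 2.57, 3.14, 3.14, 3.14, 3.14].

### API

Orientations are given as a 3x3 rotation matrix whose columns are the frame's x, y, z axes.
In Python, from rig import monitor, vision, ticket, nets, ctrl gives the robot as it stands.
- The arm moves only by the shell command python3 -m pendant 'ROWS' [FORCE]. ROWS is JSON, a list of rows, each a list of 7 numbers: the finger opening in m, from 0 to 0.0951, then the shift along the world's x, y, z in m, then the turn, a rotation vector about the world's x, y, z in rad. A call has 1 to 12 rows; each row is the pose to reach, as a shift and turn from the pose commanded when the call began; what a row does not reach only later rows make up. A row lasts 1/8 s, in which the tool goes at most 62.5 mm and 10.7 degrees, less where a joint would pass 70% of its speed; a pose out of reach is approached as far as the arm can. A call with a gripper value outside its range is refused whole. The fingers move at their own pace and stop on an object; FORCE is the grip in N (left out, the last holds). Time passes only in rows, so rows that repeat a pose let the fingers close. It gives the time, the measured TCP pose, the force, the opening and the grip force at its end, in the units of the state.
- monitor.get_state(): the state, without advancing time (a new reading comes with each control period).
- vision.camera(name): name is "scene" or "top" or "wrist"; returns a dict with "color" (400x640x3 uint8, red, green, blue), "vfov" (degrees; the focal length in pixels is half the picture's height over the tangent of half this angle, whatever the lens; pixels are square), "cx", "cy" (the principal point, pixels), "origin" and "orientation" of the camera in the world. Camera axes: x right, y down, z forward; pixel columns grow to the right and rows downward; lengths in m; the calibration is good to about 2 mm. A picture is of the moment at which its call begins. There is no depth.
- ticket.close_job(): hands the job in; it is judged then, once.
Trained networks look in a picture, given as the dict that the camera call returned (one of the last four; its "shot" number tells which), for a name from the list of things; names that differ only in an ending like _2 or _b are one class to them, and where a whole thing is asked for, a point or a joint stands for the part that bears it (a point fixed in the world has none). Each returns a list of dicts, best first, with "p" (0 to 1); they miss things now and then, are a little off and sometimes report something else, mostly with a low value. They report only what shows in the picture. A call takes as long as a camera call. They do not tell look-alikes from the thing itself.
- nets.look_for(picture, target): "centre" ([column, row] as shares, 0 to 1, of the picture: columns of its width, rows of its height, amid what is visible of it).
- nets.silhouettes(picture, target): "region" (400x640 bool, what is visible of it) and "centre" ([column, row] as shares, 0 to 1, of the picture: columns of its width, rows of its height, amid what is visible of it).
The state is a dict: "t": time; "qpos": joint angles; "joint_velocities": joint speeds; "joint_efforts": joint torques, N m; "position": TCP position; "tcp_rot": TCP orientation; "force": force on the tool from outside, world axes, zero at the start; "ft_torque": the same for the moment, N m; "finger_gap": opening from 0.0 (shut) to 1.0 (fully open); "finger_force": force on a finger pad.
Only numpy, scipy, OpenCV 4.12 (cv2) and the standard library are available. Lean on these libraries where they do the work, as an engineer would, in place of code of your own. Each camera call takes 0.05 s, during which the arm holds its last target. There are 200 camera calls.

## Working session

There is one attempt and no reset: what is moved stays moved. The work goes in short steps, Python scripts to look and compute and a shell command to move; the robot and the scene stay as the last step left them, time stands still between calls to the robot, and variables do not carry over. Pictures are saved under pics/ and viewed, at most 14 in all, crops included, and the job is handed in when it is done.

```bash
mkdir -p pics; ls; cat > h.py <<'E'
import numpy as np, cv2
from rig import monitor, vision, ticket, nets, ctrl
def save(p,n,crop=None,s=1):
    im=p["color"][:,:,::-1]
    if crop: im=im[crop[1]:crop[3],crop[0]:crop[2]]
    cv2.imwrite("pics/"+n,cv2.resize(im,None,fx=s,fy=s,interpolation=cv2.INTER_CUBIC))
def foc(p): return 200/np.tan(np.radians(p["vfov"])/2)
def ray(p,uv):
    d=np.array([(uv[0]-p["cx"])/foc(p),(uv[1]-p["cy"])/foc(p),1.]); return np.array(p["orientation"])@d
def onz(p,uv,z):
    d=ray(p,uv);o=np.array(p["origin"]);return o+d*(z-o[2])/d[2]
def proj(p,X):
    c=np.array(p["orientation"]).T@(np.array(X)-p["origin"]);return [p["cx"]+foc(p)*c[0]/c[2],p["cy"]+foc(p)*c[1]/c[2]]
E
python3 - <<'E'
from h import *
a=vision.camera("scene");b=vision.camera("top")
for p,n in((a,"scene"),(b,"top")):
    print(n,p["vfov"],p["cx"],p["cy"],np.round(p["origin"],3),np.round(p["orientation"],3).tolist())
    for t in ["pane_center","chest","tray_edge","frame_mouth","glass_home","filter_glass","cover_plate"]:
        print(t,[(np.round(np.array(r["centre"])*[640,400],1).tolist(),round(r["p"],2)) for r in nets.look_for(p,t)][:4])
im=np.vstack([a["color"],b["color"]])[:,:,::-1]
cv2.imwrite("pics/a.png",cv2.resize(im,(480,600),interpolation=cv2.INTER_AREA))
np.save("top.npy",b["color"]);save(b,"top.png",None,1.25)
print(monitor.get_state()["force"],ctrl.pinch_z)
E
```

```text
pics
scene 55.33726161290743 319.21226792088163 194.91505086994982 [1.301 0.687 1.01 ] [[-0.723, 0.442, -0.531], [0.691, 0.486, -0.535], [0.021, -0.754, -0.657]]
pane_center [([402.2, 245.6], 0.64), ([341.6, 243.7], 0.62)]
chest [([356.4, 269.5], 0.89), ([357.6, 257.5], 0.71), ([259.9, 156.3], 0.3)]
tray_edge [([355.6, 272.9], 0.95)]
frame_mouth [([229.4, 159.5], 0.62)]
glass_home [([226.8, 164.2], 0.8), ([442.2, 301.8], 0.7), ([260.2, 155.6], 0.38)]
filter_glass [([356.6, 254.3], 0.58)]
cover_plate [([377.4, 270.9], 0.7)]
top 44.15206767243679 318.5547179554772 197.72222356636107 [ 0.52  -0.006  1.509] [[-0.006, -0.997, 0.076], [-1.0, 0.006, 0.003], [-0.004, -0.076, -0.997]]
pane_center [([235.2, 253.3], 0.79), ([289.4, 241.9], 0.62), ([270.8, 189.3], 0.6)]
chest [([232.4, 190.6], 0.59)]
tray_edge [([235.4, 191.2], 0.62)]
frame_mouth [([244.3, 190.0], 0.27)]
glass_home [([469.7, 167.5], 0.6)]
filter_glass [([240.6, 191.1], 0.75), ([469.3, 168.2], 0.25)]
cover_plate [([217.0, 188.1], 0.58)]
[-0.74985423 -0.03121583  0.95435565] -0.0188
```

View pics/top.png

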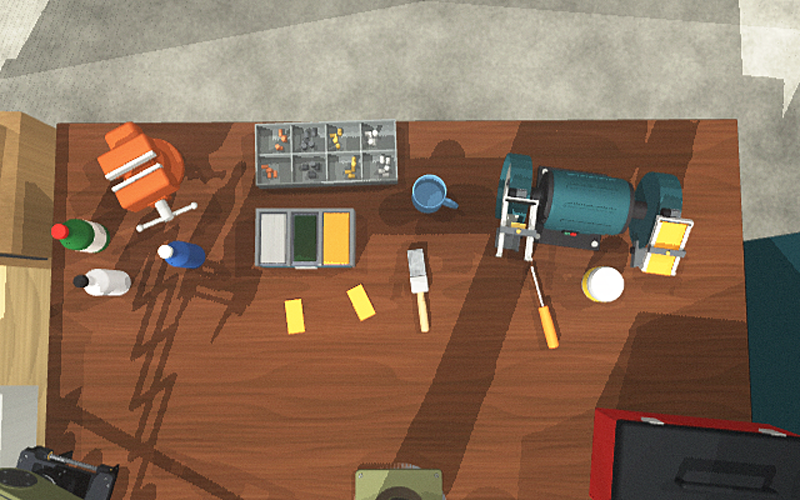

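View pics/a.png

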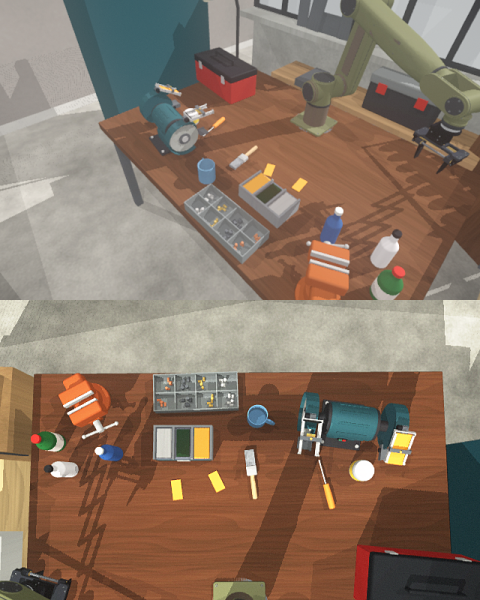

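Amber candidates in the 640-px top view are two pieces on the bench (236,253) and (288,241), the one in the tray bay (271,190), and the fitted, tilted glass (530,195). The spare lies in the right-hand (-y) bay at (271,190). I'll check it in a close crop and measure it.

```bash
python3 - <<'E'
from h import *
p=vision.camera("top")
hsv=cv2.cvtColor(p["color"],cv2.COLOR_RGB2HSV)
m=cv2.inRange(hsv,(15,120,120),(32,255,255))
n,l,s,c=cv2.connectedComponentsWithStats(m)
for i in range(1,n):
    if s[i,4]>60:
        pts=np.argwhere(l==i)[:,::-1]
        P=np.array([onz(p,u,.065)[:2] for u in pts],np.float32)
        r=cv2.minAreaRect(P);print(np.round(c[i]),s[i,4],np.round(r[0],4),np.round(r[1],4),round(r[2],2))
for u in [(205.5,167),(283.5,167),(205.5,214),(283.5,214)]: print(u,np.round(onz(p,u,.072),3))
for u in [(399,205),(426,207),(408,150),(431,152)]: print(u,np.round(onz(p,u,.245),3))
A=cv2.resize(p["color"][155:225,190:300],(800,509),interpolation=cv2.INTER_CUBIC)
save(p,"crop.png",(190,110,470,230),2.85)
q=vision.camera("wrist");save(q,"w0.png")
print(q["vfov"],q["cx"],q["cy"],np.round(q["origin"],3),np.round(q["orientation"],3).tolist())
s=monitor.get_state();print(np.round(s["position"],4),np.round(s["tcp_rot"],3).tolist(),s["t"])
E
```

```text
[ 18. 138.] 3422 [0.7896 0.8774] [0.3497 0.1315] 2.46
[281. 135.] 67 [0.8214 0.1122] [0.0221 0.0519] 84.32
[269. 190.] 811 [0.6532 0.145 ] [0.0591 0.1181] 89.65
[536. 188.] 420 [ 0.654 -0.641] [0.0735 0.0636] 81.77
[528. 211.] 304 [ 0.5866 -0.6136] [0.0613 0.0466] 81.45
[ 21. 210.] 263 [0.6016 0.8762] [0.1188 0.0294] 89.65
[470. 227.] 102 [ 0.5408 -0.4505] [0.0817 0.0397] 0.29
[288. 242.] 354 [0.5016 0.088 ] [0.0768 0.039 ] 26.48
[235. 253.] 355 [0.4707 0.2425] [0.0771 0.0388] 7.07
[438. 262.] 254 [ 0.4418 -0.3478] [0.0949 0.0227] 13.99
(205.5, 167) [0.721 0.331 0.072]
(283.5, 167) [0.72  0.101 0.072]
(205.5, 214) [0.583 0.329 0.072]
(283.5, 214) [0.582 0.101 0.072]
(399, 205) [ 0.596 -0.208  0.245]
(426, 207) [ 0.59  -0.277  0.245]
(408, 150) [ 0.738 -0.234  0.245]
(431, 152) [ 0.732 -0.293  0.245]
63.607704547123475 318.6165130316077 196.1414520261937 [0.108 0.645 0.385] [[0.271, 0.933, 0.239], [0.963, -0.262, -0.067], [-0.0, 0.248, -0.969]]
[0.1764 0.6256 0.2147] [[-0.962, 0.271, 0.0], [0.271, 0.962, 0.0], [-0.0, 0.0, -1.0]] 0.9
```

View pics/crop.png

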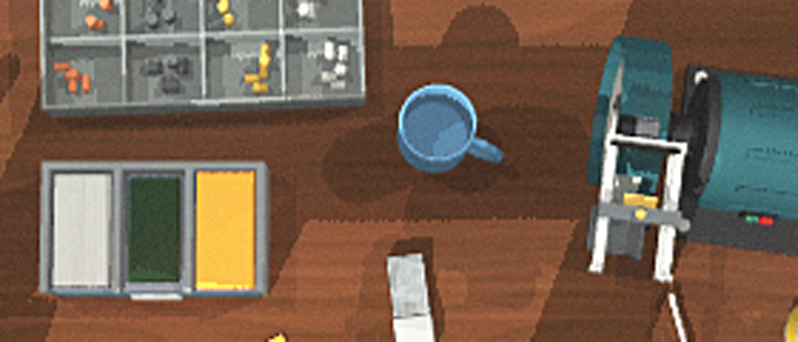

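The crop shows the amber pane filling the right-hand bay (crop ~(224,230)), beside the green filter and the steel plate. The empty frame's rails are at crop ~(600-670,140-275), with the leaf at (640,210). I'll move above the pane now.

```bash
python3 -m pendant '[[0.0,0.44,-0.48,0.035,0,0,0.274],[0.0,0.44,-0.48,0.035,0,0,0.274],[0.0,0.44,-0.48,0.035,0,0,0.274],[0.0,0.44,-0.48,0.035,0,0,0.274],[0.0,0.44,-0.48,0.035,0,0,0.274],[0.0,0.44,-0.48,0.035,0,0,0.274],[0.0,0.44,-0.48,0.035,0,0,0.274],[0.0,0.44,-0.48,0.035,0,0,0.274],[0.0,0.44,-0.48,0.035,0,0,0.274],[0.0,0.44,-0.48,0.035,0,0,0.274],[0.0,0.44,-0.48,0.035,0,0,0.274],[0.0,0.44,-0.48,0.035,0,0,0.274]]'
cat >> h.py <<'E'
def amber(p,z,near):
    hsv=cv2.cvtColor(p["color"],cv2.COLOR_RGB2HSV)
    m=cv2.inRange(hsv,(15,100,90),(32,255,255))
    n,l,s,c=cv2.connectedComponentsWithStats(m); out=[]
    for i in range(1,n):
        if s[i,4]>300:
            P=np.array([onz(p,u,z)[:2] for u in np.argwhere(l==i)[:,::-1]],np.float32)
            r=cv2.minAreaRect(P); out.append((np.hypot(*(np.array(r[0])-near)),s[i,4],np.round(r[0],4).tolist(),np.round(r[1],4).tolist(),round(r[2],2)))
    return sorted(out)[:2]
E
python3 - <<'E'
from h import *
q=vision.camera("wrist");save(q,"w1.png");print(amber(q,.065,[.653,.145]))
print(np.round(q["origin"],3),np.round(q["orientation"],3).tolist())
s=monitor.get_state();print(np.round(s["position"],4),np.round(s["tcp_rot"],3).tolist(),s["t"],np.round(s["force"],2))
for r in nets.look_for(q,"tray_edge"): print(np.round(np.array(r["centre"])*[640,400]),r["p"],onz(q,np.array(r["centre"])*[640,400],.06))
E
```

```text
t: 2.4
position: [0.617, 0.1446, 0.2494]
tcp_rot: [[-1.0, 0.003, -0.001], [0.003, 1.0, 0.0], [0.001, 0.0, -1.0]]
force: [0.8, 0.9, -0.7]
finger_gap: 0.003
finger_force: 0.0
[(np.float64(0.015038290818436873), np.int32(4032), [0.638, 0.1445], [0.06, 0.0973], 89.86), (np.float64(0.08984788884053942), np.int32(325), [0.7426, 0.1388], [0.0062, 0.0766], 89.75)]
[0.547 0.145 0.42 ] [[0.002, 0.969, 0.247], [1.0, -0.002, -0.0], [0.0, 0.247, -0.969]]
[0.6162 0.1457 0.2494] [[-1.0, 0.002, -0.001], [0.002, 1.0, 0.001], [0.001, 0.001, -1.0]] 2.45 [-0.18 -0.38 -0.14]
[407. 183.] 0.7 [0.62305199 0.24588815 0.06      ]
[609. 168.] 0.31 [0.60639232 0.47232215 0.06      ]
```

View pics/w1.png

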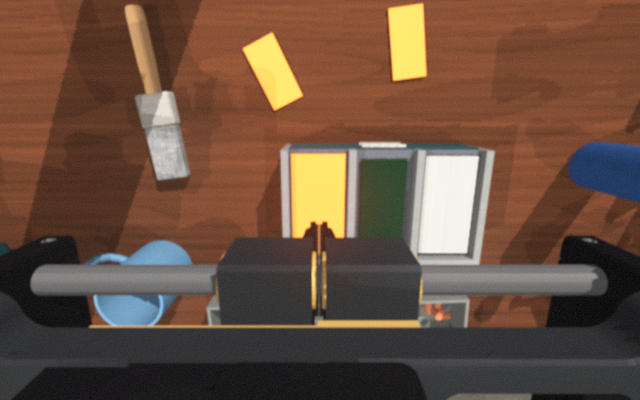

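The wrist view shows the amber pane front end at (318,151) just behind the tray lip (~row 148), lying straight in its bay. Pane centre is about (0.649, 0.1445). I'll come down above its rear half.

```bash
python3 -m pendant '[[0.0,0.054,-0.001,-0.05,0,0,0],[0.0,0.054,-0.001,-0.10,0,0,0],[0.0,0.054,-0.001,-0.14,0,0,0],[0.0,0.054,-0.001,-0.165,0,0,0],[0.0,0.054,-0.001,-0.172,0,0,0],[0.0,0.054,-0.001,-0.176,0,0,0],[0.0,0.054,-0.001,-0.178,0,0,0],[0.0,0.054,-0.001,-0.178,0,0,0],[0.0,0.054,-0.001,-0.178,0,0,0]]'
python3 - <<'E'
from h import *
q=vision.camera("wrist");print(amber(q,.065,[.653,.145]),onz(q,(318,200),.06)); save(q,"w2.png")
s=monitor.get_state();print(np.round(s["position"],4),s["t"],np.round(s["force"],2))
E
```

```text
t: 3.62
position: [0.6709, 0.1446, 0.0726]
tcp_rot: [[-1.0, 0.001, 0.001], [0.001, 1.0, 0.0], [-0.001, 0.0, -1.0]]
force: [-0.2, 0.3, 0.1]
finger_gap: 0.002
finger_force: 0.0
[(np.float64(0.022982148765141118), np.int32(15240), [0.63, 0.1441], [0.06, 0.0814], 89.99), (np.float64(0.04634231955191743), np.int32(321), [0.6993, 0.1422], [0.0031, 0.0392], 89.88)] [0.64952552 0.14503428 0.06      ]
[0.6708 0.1446 0.0724] 3.675 [-1.06 -0.56 -0.68]
```

```bash
python3 -m pendant '[[0.0,0,0,-0.001,0,0,0],[0.0,0,0,-0.002,0,0,0],[0.0,0,0,-0.003,0,0,0],[0.0,0,0,-0.004,0,0,0],[0.0,0,0,-0.005,0,0,0],[0.0,0,0,-0.0055,0,0,0],[0.0,0,0,-0.006,0,0,0],[0.0,0,0,-0.006,0,0,0]]'
```

```text
t: 4.68
position: [0.6704, 0.1446, 0.0656]
tcp_rot: [[-1.0, 0.001, -0.0], [0.001, 1.0, -0.0], [0.0, -0.0, -1.0]]
force: [-0.5, -0.3, -0.2]
finger_gap: 0.006
finger_force: 0.0
```

```bash
python3 -m pendant '[[0.0,0,0,-0.0003,0,0,0],[0.0,0,0,-0.0006,0,0,0],[0.0,0,0,-0.0009,0,0,0],[0.0,0,0,-0.0009,0,0,0],[0.0,0,0,-0.0009,0,0,0]]'
```

```text
t: 5.3
position: [0.6704, 0.1446, 0.065]
tcp_rot: [[-1.0, 0.001, 0.0], [0.001, 1.0, 0.0], [-0.0, 0.0, -1.0]]
force: [-0.9, -0.4, 1.9]
finger_gap: 0.003
finger_force: 1.1
```

```bash
python3 -m pendant '[[0.0,0,0,-0.0002,0,0,0],[0.0,0,0,-0.0004,0,0,0],[0.0,0,0,-0.0004,0,0,0],[0.0,0,0,-0.0004,0,0,0]]'
```

```text
t: 5.8
position: [0.6706, 0.1446, 0.0648]
tcp_rot: [[-1.0, 0.001, 0.0], [0.001, 1.0, 0.0], [-0.0, 0.0, -1.0]]
force: [-1.9, -0.2, 5.1]
finger_gap: 0.008
finger_force: 2.5
```

```bash
python3 -m pendant '[[0.0,0,0,-0.00015,0,0,0],[0.0,-0.002,0,-0.00015,0,0,0],[0.0,-0.005,0,-0.00015,0,0,0],[0.0,-0.008,0,-0.00015,0,0,0],[0.0,-0.012,0,-0.00015,0,0,0],[0.0,-0.012,0,-0.00015,0,0,0]]'
python3 - <<'E'
from h import *
q=vision.camera("wrist");print(amber(q,.065,[.653,.145]))
E
```

```text
t: 6.55
position: [0.6583, 0.1447, 0.0647]
tcp_rot: [[-1.0, 0.001, 0.0], [0.001, 1.0, 0.0], [-0.0, 0.0, -1.0]]
force: [1.4, -0.2, 6.2]
finger_gap: 0.01
finger_force: 2.9
[(np.float64(0.029307781096941352), np.int32(321), [0.6822, 0.1424], [0.003, 0.0374], 89.89), (np.float64(0.036941766420546036), np.int32(15911), [0.6161, 0.1443], [0.0778, 0.0602], 0.0)]
```

```bash
python3 -m pendant '[[0.0,-0.003,0,0,0,0,0],[0.0,-0.007,0,0,0,0,0],[0.0,-0.011,0,0,0,0,0],[0.0,-0.015,0,0,0,0,0],[0.0,-0.019,0,0,0,0,0],[0.0,-0.023,0,0,0,0,0],[0.0,-0.027,0,0,0,0,0],[0.0,-0.030,0,0,0,0,0],[0.0,-0.030,0,0,0,0,0],[0.0,-0.030,0,0,0,0,0]]'
python3 - <<'E'
from h import *
q=vision.camera("wrist");print(amber(q,.065,[.653,.145]));save(q,"w3.png")
E
```

```text
t: 7.85
position: [0.6283, 0.1447, 0.0646]
tcp_rot: [[-1.0, 0.001, 0.0], [0.001, 1.0, 0.0], [-0.0, 0.0, -1.0]]
force: [0.7, 0.7, 6.4]
finger_gap: 0.003
finger_force: 3.0
[(np.float64(0.002682585136233241), np.int32(327), [0.6522, 0.1424], [0.003, 0.0374], 89.89), (np.float64(0.04752704967226962), np.int32(1532), [0.6809, 0.1065], [0.0063, 0.2011], 0.0)]
```

View pics/w3.png

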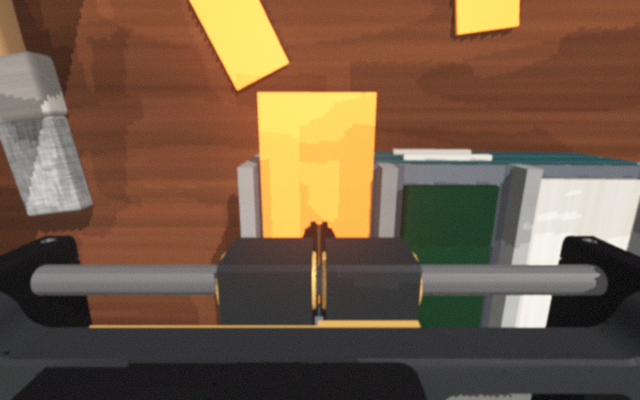

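The pane follows straight; its front end is at row 92 and the tray's floor edge at about row 163 (neighbouring bay).

```bash
python3 - <<'E'
from h import *
q=vision.camera("wrist")
print(onz(q,(317,92),.065),onz(q,(258,92),.065),onz(q,(377,92),.065),onz(q,(450,163),.06),onz(q,(450,160),.06),onz(q,(390,163),.072),onz(q,(245,163),.072))
E
python3 -m pendant '[[0.0,-0.003,0,0,0,0,0],[0.0,-0.007,0,0,0,0,0],[0.0,-0.010,0,0,0,0,0],[0.0,-0.010,0,0,0,0,0],[0.0,-0.010,0,0,0,0,0]]'
```

```text
[0.5471902 0.1446395 0.065    ] [0.54719185 0.11497221 0.065     ] [0.54718851 0.17480997 0.065     ] [0.58384142 0.21719646 0.06      ] [0.58219761 0.2170303  0.06      ] [0.58205141 0.18176135 0.072     ] [0.58205502 0.10801142 0.072     ]
t: 8.57
position: [0.6183, 0.1447, 0.0646]
tcp_rot: [[-1.0, 0.001, 0.0], [0.001, 1.0, 0.0], [-0.0, 0.0, -1.0]]
force: [0.9, -0.1, 6.1]
finger_gap: 0.005
finger_force: 3.0
```

```bash
python3 -m pendant '[[0.0,0,0,0.002,0,0,0],[0.0,0,0,0.01,0,0,0],[0.0,0,0,0.04,0,0,0],[0.09,-0.03,0,0.05,0,0,0],[0.09,-0.064,0,0.05,0,0,0],[0.09,-0.064,0,0.05,0,0,0],[0.09,-0.064,0,0.05,0,0,0],[0.09,-0.064,0,0.05,0,0,0]]'
python3 - <<'E'
from h import *
q=vision.camera("wrist");save(q,"w4.png");print(amber(q,.065,[.6,.145]))
s=monitor.get_state();print(s["position"],s["finger_gap"])
E
```

```text
t: 9.57
position: [0.5551, 0.1446, 0.1142]
tcp_rot: [[-1.0, 0.001, 0.0], [0.001, 1.0, -0.0], [-0.0, -0.0, -1.0]]
force: [-0.2, -1.2, 0.5]
finger_gap: 0.474
finger_force: 0.0
[(np.float64(0.03552189476023222), np.int32(6126), [0.5645, 0.1444], [0.0606, 0.0565], 89.99), (np.float64(0.03958298711192951), np.int32(3871), [0.633, 0.1668], [0.2587, 0.029], 89.99)]
[0.55506354 0.14452601 0.11415413] 0.5172512755365846
```

View pics/w4.png

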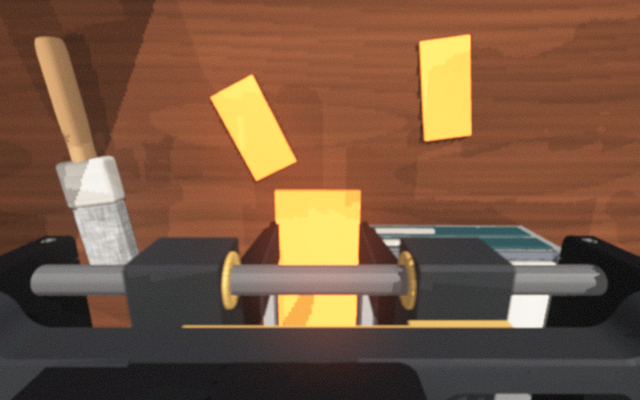

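The pane overhangs with its end at row 190, centred between the still-opening fingers (x≈0.536). I'll let them open, then go down and pinch.

```bash
python3 -m pendant '[[0.09,0,0,0,0,0,0],[0.09,0,0,0,0,0,0],[0.09,0,0,0,0,0,0],[0.09,0,0,-0.02,0,0,0],[0.09,0,0,-0.04,0,0,0],[0.09,0,0,-0.06,0,0,0],[0.09,0,0,-0.07,0,0,0],[0.09,0,0,-0.0705,0,0,0],[0.09,0,0,-0.0705,0,0,0]]'
```

```text
t: 10.75
position: [0.555, 0.1447, 0.0443]
tcp_rot: [[-1.0, 0.001, 0.001], [0.001, 1.0, 0.0], [-0.001, 0.0, -1.0]]
force: [1.0, 0.8, 0.3]
finger_gap: 0.946
finger_force: 0.0
```

```bash
python3 -m pendant '[[0.066,0,0,0,0,0,0],[0.066,0,0,0,0,0,0],[0.066,0,0,0,0,0,0],[0.055,0,0,0,0,0,0],[0.055,0,0,0,0,0,0],[0.055,0,0,0,0,0,0],[0.055,0,0,0,0,0,0],[0.055,0,0,0,0,0,0]]' 8
```

```text
t: 11.75
position: [0.5544, 0.1446, 0.0438]
tcp_rot: [[-1.0, 0.001, 0.0], [0.001, 1.0, -0.0], [-0.0, -0.0, -1.0]]
force: [0.4, 0.0, 0.6]
finger_gap: 0.628
finger_force: 8.0
```

```bash
python3 -m pendant '[[0.05,0,0,0,0,0,0],[0.05,0,0,0,0,0,0],[0.05,0,0,0.003,0,0,0],[0.05,0,0,0.01,0,0,0],[0.05,0,0,0.025,0,0,0],[0.05,0,0,0.06,0,0,0],[0.05,0,0,0.11,0,0,0],[0.05,0,0,0.16,0,0,0],[0.05,0,0,0.20,0,0,0],[0.05,0,0,0.22,0,0,0],[0.05,0,0,0.22,0,0,0]]' 35
python3 - <<'E'
from h import *
b=vision.camera("scene");q=vision.camera("wrist");t=vision.camera("top")
s=monitor.get_state();print(np.round(s["force"],2),np.round(s["ft_torque"],3),np.round(s["position"],4))
print(amber(q,s["position"][2]+.019,[.6,.145]))
A=b["color"][90:290,200:480];B=t["color"][130:230,380:480]
save(b,"s5.png",(200,60,480,260),2.8)
for n,p in(("s",b),("t",t),("w",q)):
  for k in("frame_mouth","glass_home"):
    print(n,k,[(np.round(np.array(r["centre"])*[640,400],1).tolist(),round(r["p"],2)) for r in nets.look_for(p,k)][:4])
E
```

```text
t: 13.12
position: [0.5551, 0.1447, 0.2656]
tcp_rot: [[-1.0, 0.001, 0.003], [0.001, 1.0, 0.001], [-0.003, 0.001, -1.0]]
force: [-0.0, -1.0, -0.6]
finger_gap: 0.626
finger_force: 35.0
[ 0.83  0.29 -1.28] [0.043 0.052 0.045] [0.5533 0.1444 0.2611]
[(np.float64(0.03598383393224099), np.int32(4998), [0.5874, 0.1787], [0.0203, 0.1815], 0.0), (np.float64(0.05221759590998137), np.int32(4961), [0.5478, 0.1455], [0.023, 0.0618], 0.0)]
s frame_mouth [([227.5, 160.1], 0.59)]
s glass_home [([225.4, 159.9], 0.68), ([349.5, 267.0], 0.53)]
t frame_mouth [([473.0, 168.9], 0.7), ([481.3, 228.5], 0.27)]
t glass_home [([466.1, 169.5], 0.67)]
w frame_mouth []
w glass_home []
```

View pics/s5.png

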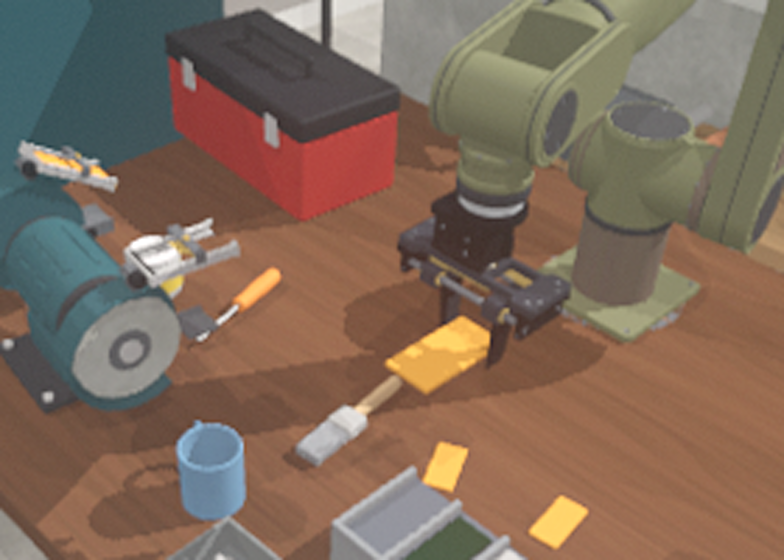

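The glass is held level, lying along the gripper's +x at crop (440,355). The empty frame's rails point toward the robot at crop (190,250). I'll move beside and above it for a close look.

```bash
python3 -m pendant '[[0.05,0.01,-0.02,0.03,0,0,0],[0.05,0.02,-0.06,0.06,0,0,0],[0.05,0.03,-0.1,0.096,0,0,0],[0.05,0.05,-0.14,0.096,0,0,0],[0.05,0.06,-0.18,0.096,0,0,0],[0.05,0.07,-0.22,0.096,0,0,0],[0.05,0.08,-0.25,0.096,0,0,0],[0.05,0.085,-0.27,0.096,0,0,0],[0.05,0.085,-0.275,0.096,0,0,0],[0.05,0.085,-0.275,0.096,0,0,0]]'
python3 - <<'E'
from h import *
q=vision.camera("wrist");save(q,"w6.png",None,1.25);np.save("w6.npy",q["color"])
import pickle;pickle.dump(q,open("w6.pkl","wb"))
for k in("frame_mouth","glass_home"):
    print(k,[(np.round(np.array(r["centre"])*[640,400],1).tolist(),round(r["p"],2)) for r in nets.look_for(q,k)][:4])
s=monitor.get_state();print(np.round(s["position"],4),s["t"])
E
```

```text
t: 14.82
position: [0.6393, -0.1299, 0.3597]
tcp_rot: [[-1.0, 0.001, -0.0], [0.001, 1.0, 0.0], [0.0, 0.0, -1.0]]
force: [-0.2, 0.5, -0.6]
finger_gap: 0.625
finger_force: 35.0
frame_mouth [([126.2, 200.7], 0.81)]
glass_home [([124.7, 201.9], 0.8)]
[ 0.6393 -0.1293  0.36  ] 14.975
```

View pics/w6.png

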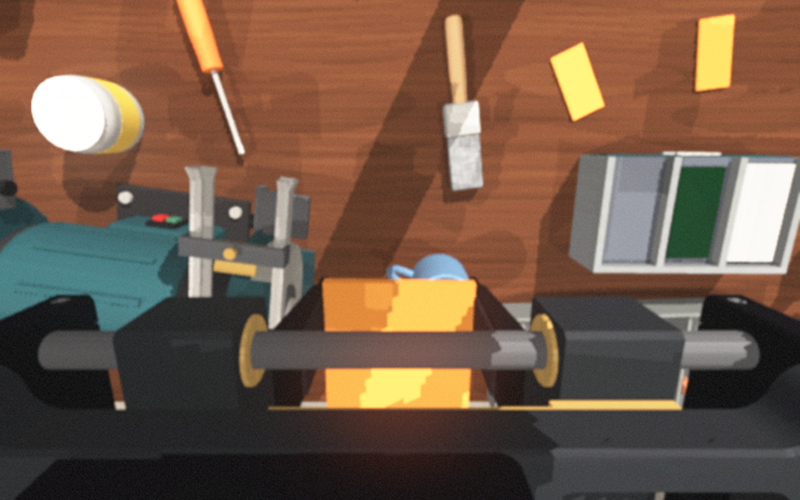

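Rail mouths show at about (200,168) and (288,180) in this 800-px view, leaf bar at (232,250). Zooming for precise edges.

```bash
python3 - <<'E'
import pickle;from h import *
q=pickle.load(open("w6.pkl","rb"));save(q,"w6c.png",(135,125,260,240),6)
E
```

```text
(no output)
```

View pics/w6c.png

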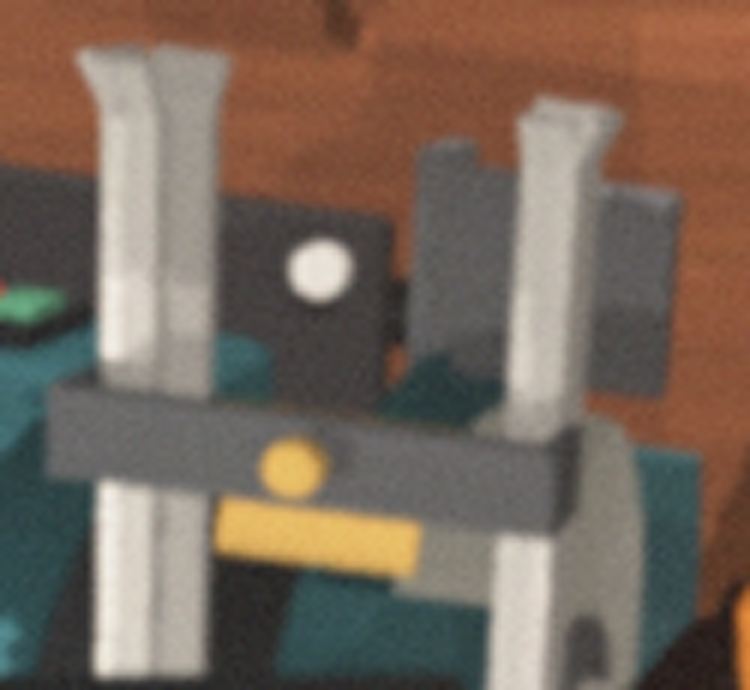

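```bash
python3 - <<'E'
import pickle;from h import *
q=pickle.load(open("w6.pkl","rb"))
P=lambda c,z:onz(q,(135+(c[0]+.5)/6-.5,125+(c[1]+.5)/6-.5),z)[:2]
for z in(.2455,.248):
    print("z",z)
    L=[P((157,200),z),P((152,600),z)];R=[P((520,200),z),P((491,600),z)];O=[P((101,200),z),P((95,600),z)]
    RO=[P((578,200),z),P((549,600),z)]
    for n,l in zip("L R O RO".split(),(L,R,O,RO)):
        d=l[1]-l[0];print(n,np.round(l,4).tolist(),"yaw",round(np.degrees(np.arctan2(d[1],d[0])),2))
    u=L[1]-L[0]+R[1]-R[0];u/=np.hypot(*u);n=np.array([-u[1],u[0]])
    print("yaw",np.degrees(np.arctan2(u[1],u[0])),"inner width",n@(R[0]-L[0]),n@(R[1]-L[1]),"outer",n@(RO[0]-O[0]),"n.mid",n@(L[0]+R[0]+L[1]+R[1])/4,n@(O[0]+O[1]+RO[0]+RO[1])/4,"u",u,n)
    print("ends along u",[round(u@P(c,z),4) for c in((85,50),(150,48),(540,100),(612,112))])
    print("low flange inner (z .2335)",[n@P(c,.2335) for c in((217,200),(208,600))])
E
```

```text
z 0.2455
L [[0.6066, -0.2687], [0.6689, -0.277]] yaw -7.6
R [[0.6066, -0.2152], [0.6689, -0.2243]] yaw -8.35
O [[0.6066, -0.2769], [0.6689, -0.2858]] yaw -8.14
RO [[0.6066, -0.2066], [0.6689, -0.2153]] yaw -7.94
yaw -7.976197373589197 inner width 0.05295947508401782 0.05213002842928081 outer 0.06959140672283383 n.mid -0.1553949763654907 -0.15528280318249543 u [ 0.9903258 -0.1387617] [0.1387617 0.9903258]
ends along u [np.float64(0.6176), np.float64(0.616), np.float64(0.6156), np.float64(0.6159)]
low flange inner (z .2335) [np.float64(-0.17835186427941588), np.float64(-0.17806781541599834)]
z 0.248
L [[0.6063, -0.2674], [0.668, -0.2757]] yaw -7.6
R [[0.6063, -0.2144], [0.668, -0.2235]] yaw -8.35
O [[0.6063, -0.2756], [0.668, -0.2844]] yaw -8.14
RO [[0.6063, -0.2059], [0.668, -0.2145]] yaw -7.94
yaw -7.976197373589213 inner width 0.05249438127495232 0.05167221887866868 outer 0.06898025012848302 n.mid -0.15446102721852428 -0.15434983914825665 u [ 0.9903258 -0.1387617] [0.1387617 0.9903258]
ends along u [np.float64(0.6173), np.float64(0.6157), np.float64(0.6153), np.float64(0.6156)]
low flange inner (z .2335) [np.float64(-0.17835186427941566), np.float64(-0.17806781541599812)]
```

```bash
python3 -m pendant '[[0.05,-0.03,-0.01,0,0,0,-0.02],[0.05,-0.07,-0.03,0,0,0,-0.05],[0.05,-0.11,-0.06,0,0,0,-0.09],[0.05,-0.15,-0.08,0,0,0,-0.12],[0.05,-0.172,-0.093,0,0,0,-0.139],[0.05,-0.172,-0.093,-0.02,0,0,-0.139],[0.05,-0.172,-0.093,-0.06,0,0,-0.139],[0.05,-0.172,-0.093,-0.10,0,0,-0.139],[0.05,-0.172,-0.093,-0.13,0,0,-0.139],[0.05,-0.172,-0.093,-0.139,0,0,-0.139],[0.05,-0.172,-0.093,-0.139,0,0,-0.139],[0.05,-0.172,-0.093,-0.139,0,0,-0.139]]'
python3 - <<'E'
from h import *
import pickle
b=vision.camera("scene");t=vision.camera("top");pickle.dump((b,t),open("bt.pkl","wb"))
s=monitor.get_state();T=np.array(s["position"]);R=np.array(s["tcp_rot"]);print(np.round(T,4),np.round(R,4).tolist(),s["t"],np.round(s["force"],2))
u=np.array([.99033,-.13876,0]);n=np.array([.13876,.99033,0])
print("u,n",u@T,n@T)
for X in (T+[0,0,.019]+.102*u,):
  for w in(-.03,.03):
    for p in(b,t): print(np.round(proj(p,X+w*n),1))
m=np.array([0,0,.238])+.616*u-.155*n
print("mouth",np.round(proj(b,m),1),np.round(proj(t,m),1))
A=cv2.resize(b["color"][120:190,190:310],(720,420),interpolation=cv2.INTER_CUBIC)
cv2.imwrite("pics/s7.png",A[:,:,::-1])
E
```

```text
t: 16.48
position: [0.4684, -0.2236, 0.2224]
tcp_rot: [[-0.99, 0.139, 0.002], [0.139, 0.99, -0.001], [-0.003, -0.001, -1.0]]
force: [-0.0, 0.0, 0.2]
finger_gap: 0.623
finger_force: 35.0
[ 0.4682 -0.2238  0.2224] [[-0.9903, 0.1392, 0.0025], [0.1392, 0.9903, -0.0015], [-0.0026, -0.0011, -1.0]] 16.575 [ 0.38 -0.48 -1.17]
u,n 0.4947699629206388 -0.1566382065541512
[280.2 138. ]
[422.3 216.8]
[288.9 145.6]
[399.1 213.7]
mouth [280.2 144.4] [410.7 207.9]
```

View pics/s7.png

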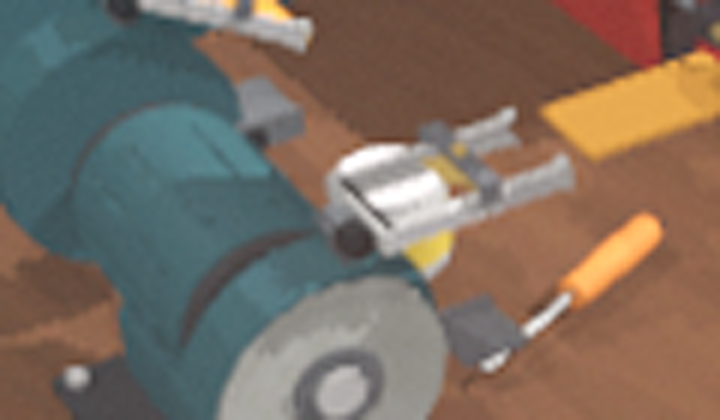

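The pane's far end (crop (540,105)-(597,160)) faces the rail mouths (512,115)/(568,165). Both match my projections within 1 px. Correcting 1.6 mm sideways and 2.5 mm down, then easing toward the mouth.

```bash
python3 -m pendant '[[0.05,0,0.0013,-0.001,0,0,0],[0.05,0,0.0013,-0.001,0,0,0],[0.05,0,0.0013,-0.001,0,0,0],[0.05,0.005,0.0008,-0.001,0,0,0],[0.05,0.010,0.0002,-0.001,0,0,0],[0.05,0.010,0.0002,-0.001,0,0,0],[0.05,0.010,0.0002,-0.001,0,0,0]]'
cat > st.py <<'E'
from h import *
s=monitor.get_state();T=np.array(s["position"]);R=np.array(s["tcp_rot"])
u=np.array([.99033,-.13876,0]);n=np.array([.13876,.99033,0]);F=np.array(s["force"])
print("u,n,z",np.round([u@T,n@T,T[2]],4),"F u,n,z",np.round([u@F,n@F,F[2]],1),"tau",np.round(s["ft_torque"],3),"yaw",np.degrees(np.arctan2(-R[1,0],-R[0,0])),"pitch",R[2,0],s["t"])
E
python3 st.py
```

```text
t: 17.45
position: [0.4774, -0.2232, 0.2196]
tcp_rot: [[-0.99, 0.139, -0.0], [0.139, 0.99, 0.0], [0.0, 0.0, -1.0]]
force: [-1.1, 0.4, -0.1]
finger_gap: 0.625
finger_force: 35.0
u,n,z [ 0.5038 -0.1548  0.2196] F u,n,z [-1.1  0.3 -0.1] tau [0.019 0.    0.011] yaw -8.003887231721544 pitch 0.0003905949004716952 17.45
```

```bash
python3 -m pendant '[[0.05,0.002,-0.0003,0.0006,0,0,0],[0.05,0.005,-0.0007,0.0006,0,0,0],[0.05,0.008,-0.0011,0.0006,0,0,0],[0.05,0.011,-0.0015,0.0006,0,0,0],[0.05,0.014,-0.002,0.0006,0,0,0],[0.05,0.017,-0.0024,0.0006,0,0,0],[0.05,0.020,-0.0028,0.0006,0,0,0],[0.05,0.020,-0.0028,0.0006,0,0,0]]'; python3 st.py
```

```text
t: 18.45
position: [0.4976, -0.226, 0.2203]
tcp_rot: [[-0.99, 0.139, -0.0], [0.139, 0.99, 0.0], [0.0, 0.0, -1.0]]
force: [-0.7, 0.8, -1.6]
finger_gap: 0.624
finger_force: 35.0
u,n,z [ 0.5241 -0.1548  0.2203] F u,n,z [-0.8  0.7 -1.6] tau [ 0.033  0.012 -0.035] yaw -8.002884462703085 pitch 5.2132222209250845e-05 18.45
```

```bash
python3 -m pendant '[[0.05,0.003,-0.0004,0,0,0,0],[0.05,0.006,-0.0008,0,0,0,0],[0.05,0.010,-0.0014,0,0,0,0],[0.05,0.014,-0.002,0,0,0,0],[0.05,0.018,-0.0025,0,0,0,0],[0.05,0.022,-0.0031,0,0,0,0],[0.05,0.026,-0.0036,0,0,0,0],[0.05,0.030,-0.0042,0,0,0,0],[0.05,0.030,-0.0042,0,0,0,0]]'; python3 st.py
```

```text
t: 19.58
position: [0.5276, -0.2302, 0.2202]
tcp_rot: [[-0.99, 0.139, -0.0], [0.139, 0.99, 0.0], [0.0, 0.0, -1.0]]
force: [-0.5, -0.3, 0.2]
finger_gap: 0.63
finger_force: 35.0
u,n,z [ 0.5545 -0.1548  0.2202] F u,n,z [-0.4 -0.4  0.2] tau [ 0.025  0.082 -0.03 ] yaw -8.003228558348217 pitch 0.00010151466762398141 19.575
```

Far end 40 mm in with no contact force; now the leaf zone, slowly.

```bash
python3 -m pendant '[[0.05,0.002,-0.0003,-0.0002,0,0,0],[0.05,0.004,-0.0006,-0.0004,0,0,0],[0.05,0.006,-0.0008,-0.0004,0,0,0],[0.05,0.008,-0.0011,-0.0004,0,0,0],[0.05,0.010,-0.0014,-0.0004,0,0,0],[0.05,0.012,-0.0017,-0.0004,0,0,0],[0.05,0.014,-0.002,-0.0004,0,0,0],[0.05,0.016,-0.0022,-0.0004,0,0,0],[0.05,0.018,-0.0025,-0.0004,0,0,0],[0.05,0.020,-0.0028,-0.0004,0,0,0],[0.05,0.020,-0.0028,-0.0004,0,0,0]]'; python3 st.py
```

```text
t: 20.95
position: [0.5477, -0.233, 0.2199]
tcp_rot: [[-0.99, 0.139, 0.001], [0.139, 0.99, -0.0], [-0.001, 0.0, -1.0]]
force: [-0.5, 0.1, -1.7]
finger_gap: 0.626
finger_force: 35.0
u,n,z [ 0.5748 -0.1548  0.2199] F u,n,z [-0.5 -0.  -1.7] tau [ 0.045  0.243 -0.024] yaw -8.004885374541892 pitch -0.0005348407088635898 20.95
```

```bash
python3 -m pendant '[[0.05,0.002,-0.0003,-0.0003,0,0,0],[0.05,0.004,-0.0006,-0.0005,0,0,0],[0.05,0.006,-0.0008,-0.0005,0,0,0],[0.05,0.008,-0.0011,-0.0005,0,0,0],[0.05,0.010,-0.0014,-0.0005,0,0,0],[0.05,0.012,-0.0017,-0.0005,0,0,0],[0.05,0.014,-0.002,-0.0005,0,0,0],[0.05,0.016,-0.0022,-0.0005,0,0,0],[0.05,0.018,-0.0025,-0.0005,0,0,0],[0.05,0.020,-0.0028,-0.0005,0,0,0],[0.05,0.022,-0.0031,-0.0005,0,0,0],[0.05,0.022,-0.0031,-0.0005,0,0,0]]'; python3 st.py
python3 - <<'E'
from h import *
b=vision.camera("scene");save(b,"s8.png",(200,110,320,200),6)
E
```

```text
t: 22.45
position: [0.5698, -0.2361, 0.2194]
tcp_rot: [[-0.99, 0.139, 0.001], [0.139, 0.99, -0.0], [-0.001, -0.0, -1.0]]
force: [-1.3, 0.9, -2.0]
finger_gap: 0.624
finger_force: 35.0
u,n,z [ 0.597  -0.1548  0.2194] F u,n,z [-1.4  0.7 -2. ] tau [0.021 0.173 0.021] yaw -8.004882004568469 pitch -0.0006816397679614431 22.45
```

View pics/s8.png

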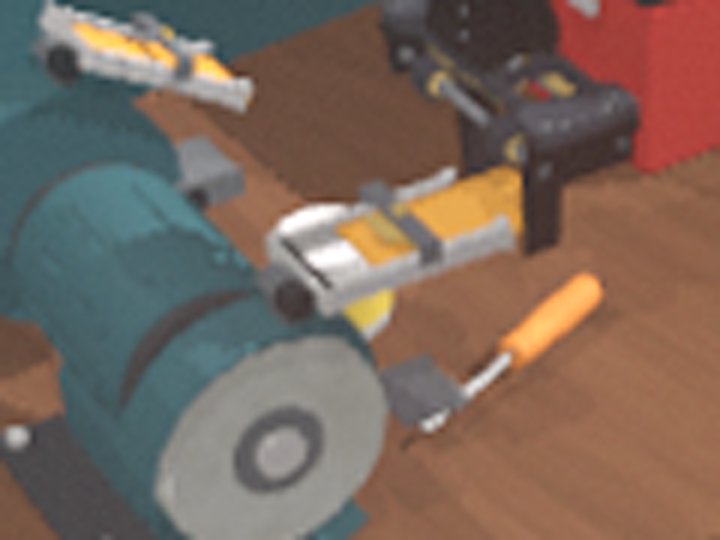

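The glass is in both channels and under the leaf, with the fingers just short of the mouth. Release and back off.

```bash
python3 -m pendant '[[0.064,0,0,0,0,0,0],[0.07,0,0,0,0,0,0],[0.078,0,0,0,0,0,0],[0.078,0,0,0,0,0,0],[0.078,0,0,0,0,0,0],[0.078,-0.02,0.0028,0,0,0,0],[0.078,-0.045,0.0063,0,0,0,0],[0.0,-0.045,0.0063,0,0,0,0],[0.0,-0.045,0.0063,0.009,0,0,0],[0.0,-0.045,0.0063,0.009,0,0,0],[0.0,-0.045,0.0063,0.009,0,0,0],[0.0,-0.045,0.0063,0.009,0,0,0]]' 10; python3 st.py
```

```text
t: 24.0
position: [0.5246, -0.2298, 0.2281]
tcp_rot: [[-0.99, 0.139, -0.0], [0.139, 0.99, 0.0], [0.0, 0.0, -1.0]]
force: [-0.0, -0.5, -0.4]
finger_gap: 0.349
finger_force: 0.0
u,n,z [ 0.5514 -0.1547  0.2281] F u,n,z [ 0.  -0.5 -0.4] tau [ 0.005 -0.05   0.021] yaw -7.998498966666416 pitch 0.0004607245384578341 24.0
```

```bash
python3 -m pendant '[[0,0,0,0,0,0,0],[0,0,0,0,0,0,0],[0,0,0,0,0,0,0],[0,0,0,0,0,0,0],[0,0.004,-0.0006,0,0,0,0],[0,0.008,-0.0011,0,0,0,0],[0,0.012,-0.0017,0,0,0,0],[0,0.012,-0.0017,0,0,0,0]]'; python3 st.py
python3 - <<'E'
from h import *
b=vision.camera("scene");save(b,"s9.png",(200,110,320,200),6)
q=vision.camera("wrist");print(amber(q,.2405,[.56,-.235]))
E
```

```text
t: 25.0
position: [0.5367, -0.2315, 0.2283]
tcp_rot: [[-0.99, 0.139, -0.0], [0.139, 0.99, 0.0], [0.0, 0.0, -1.0]]
force: [-0.2, -0.9, -0.6]
finger_gap: 0.0
finger_force: 0.0
u,n,z [ 0.5636 -0.1548  0.2283] F u,n,z [-0.1 -0.9 -0.6] tau [ 0.041  0.04  -0.062] yaw -7.998259619219878 pitch 0.000155926192182397 25.0
[(np.float64(0.006793121755367286), np.int32(306), [0.5533, -0.2361], [0.0028, 0.0348], 81.93), (np.float64(0.040959467728075065), np.int32(1466), [0.574, -0.2735], [0.1864, 0.0073], 82.28)]
```

View pics/s9.png

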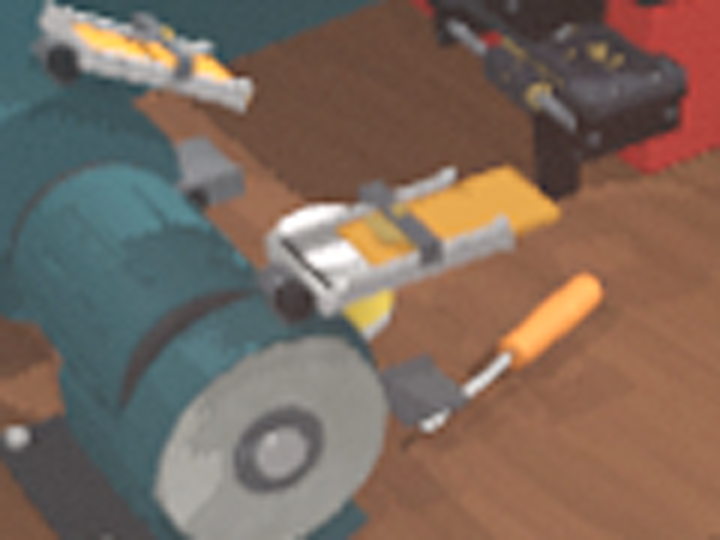

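Glass rests in the frame with its outer end free, and the shut fingertip is just behind it. Pushing gently.

```bash
python3 -m pendant '[[0,0.002,-0.0003,0,0,0,0],[0,0.004,-0.0006,0,0,0,0],[0,0.006,-0.0008,0,0,0,0],[0,0.008,-0.0011,0,0,0,0],[0,0.010,-0.0014,0,0,0,0],[0,0.012,-0.0017,0,0,0,0],[0,0.014,-0.002,0,0,0,0],[0,0.016,-0.0022,0,0,0,0],[0,0.016,-0.0022,0,0,0,0]]'; python3 st.py
```

```text
t: 26.22
position: [0.5527, -0.2338, 0.2284]
tcp_rot: [[-0.99, 0.139, 0.0], [0.139, 0.99, -0.0], [-0.0, -0.0, -1.0]]
force: [-1.7, 0.3, 0.9]
finger_gap: 0.006
finger_force: 0.8
u,n,z [ 0.5798 -0.1548  0.2284] F u,n,z [-1.7  0.   0.9] tau [ 0.038  0.344 -0.017] yaw -8.005615045797514 pitch -0.0004886761588670715 26.225
```

```bash
python3 -m pendant '[[0,0.002,-0.0003,0,0,0,0],[0,0.004,-0.0006,0,0,0,0],[0,0.006,-0.0008,0,0,0,0],[0,0.008,-0.0011,0,0,0,0],[0,0.010,-0.0014,0,0,0,0],[0,0.011,-0.0015,0,0,0,0],[0,0.012,-0.0017,0,0,0,0],[0,0.012,-0.0017,0,0,0,0]]'; python3 st.py
```

```text
t: 27.22
position: [0.5646, -0.2354, 0.2284]
tcp_rot: [[-0.99, 0.139, 0.0], [0.139, 0.99, -0.0], [-0.0, 0.0, -1.0]]
force: [-1.9, 0.3, 0.7]
finger_gap: 0.005
finger_force: 1.0
u,n,z [ 0.5918 -0.1548  0.2284] F u,n,z [-1.9 -0.   0.7] tau [0.022 0.38  0.002] yaw -8.009026738425533 pitch -0.0004129920871909919 27.225
```

```bash
python3 -m pendant '[[0,0.001,-0.00014,0,0,0,0],[0,0.002,-0.0003,0,0,0,0],[0,0.003,-0.0004,0,0,0,0],[0,0.004,-0.0006,0,0,0,0],[0,0.005,-0.0007,0,0,0,0],[0,0.005,-0.0007,0,0,0,0]]'; python3 st.py
```

```text
t: 27.98
position: [0.5696, -0.2361, 0.2284]
tcp_rot: [[-0.99, 0.139, 0.0], [0.139, 0.99, -0.0], [-0.0, -0.0, -1.0]]
force: [-2.9, -0.6, 1.9]
finger_gap: 0.004
finger_force: 1.1
u,n,z [ 0.5968 -0.1548  0.2284] F u,n,z [-2.8 -1.   1.9] tau [0.065 0.335 0.069] yaw -8.007541183479962 pitch -0.0003103523414207785 27.975
```

```bash
python3 -m pendant '[[0,0.0007,-0.0001,0,0,0,0],[0,0.0014,-0.0002,0,0,0,0],[0,0.002,-0.0003,0,0,0,0],[0,0.002,-0.0003,0,0,0,0]]'; python3 st.py
```

```text
t: 28.48
position: [0.5715, -0.2364, 0.2284]
tcp_rot: [[-0.99, 0.139, 0.0], [0.139, 0.99, -0.0], [-0.0, -0.0, -1.0]]
force: [-2.9, 0.6, 1.3]
finger_gap: 0.006
finger_force: 1.2
u,n,z [ 0.5988 -0.1548  0.2284] F u,n,z [-2.9  0.2  1.3] tau [ 0.1    0.427 -0.021] yaw -8.010561896032394 pitch -0.0001979919718281547 28.475
```

```bash
python3 -m pendant '[[0,0.0005,-0.00007,0,0,0,0],[0,0.001,-0.00014,0,0,0,0],[0,0.001,-0.00014,0,0,0,0]]'; python3 st.py
```

```text
t: 28.85
position: [0.5725, -0.2366, 0.2284]
tcp_rot: [[-0.99, 0.139, 0.0], [0.139, 0.99, -0.0], [-0.0, 0.0, -1.0]]
force: [-2.8, 0.0, 1.1]
finger_gap: 0.007
finger_force: 1.3
u,n,z [ 0.5997 -0.1548  0.2284] F u,n,z [-2.8 -0.3  1.1] tau [0.079 0.467 0.001] yaw -8.009550713489011 pitch -7.882513208601623e-05 28.85
```

```bash
python3 -m pendant '[[0,0.0005,-0.00007,0,0,0,0],[0,0.001,-0.00014,0,0,0,0],[0,0.001,-0.00014,0,0,0,0]]'; python3 st.py
```

```text
t: 29.22
position: [0.5735, -0.2367, 0.2284]
tcp_rot: [[-0.99, 0.139, 0.0], [0.139, 0.99, 0.0], [-0.0, 0.0, -1.0]]
force: [-2.9, 0.8, 1.0]
finger_gap: 0.004
finger_force: 1.3
u,n,z [ 0.6008 -0.1548  0.2284] F u,n,z [-2.9  0.4  1. ] tau [0.058 0.458 0.038] yaw -8.009484907768071 pitch -6.815862577650652e-05 29.225
```

```bash
python3 -m pendant '[[0,0.0004,-0.00006,0,0,0,0],[0,0.0008,-0.0001,0,0,0,0],[0,0.0008,-0.0001,0,0,0,0]]'; python3 st.py
```

```text
t: 29.6
position: [0.5741, -0.2368, 0.2284]
tcp_rot: [[-0.99, 0.139, -0.0], [0.139, 0.99, -0.0], [0.0, -0.0, -1.0]]
force: [-3.0, 0.4, 1.6]
finger_gap: 0.007
finger_force: 1.6
u,n,z [ 0.6015 -0.1549  0.2284] F u,n,z [-3.   0.   1.6] tau [ 0.019  0.542 -0.032] yaw -8.013703210473643 pitch 0.0001874978759799979 29.6
```

```bash
python3 -m pendant '[[0,0.0004,-0.00006,0,0,0,0],[0,0.0008,-0.0001,0,0,0,0],[0,0.0008,-0.0001,0,0,0,0]]'; python3 st.py
```

```text
t: 29.98
position: [0.5745, -0.2369, 0.2284]
tcp_rot: [[-0.99, 0.139, -0.001], [0.139, 0.99, 0.0], [0.001, -0.0, -1.0]]
force: [-5.4, 0.8, 2.6]
finger_gap: 0.009
finger_force: 2.7
u,n,z [ 0.6018 -0.1549  0.2284] F u,n,z [-5.4  0.1  2.6] tau [0.071 0.943 0.053] yaw -8.014838189202905 pitch 0.001289655037492696 29.975
```

```bash
python3 -m pendant '[[0,0.0004,-0.00006,0,0,0,0],[0,0.0006,-0.0001,0,0,0,0],[0,0.0006,-0.0001,0,0,0,0]]'; python3 st.py
```

```text
t: 30.35
position: [0.5747, -0.237, 0.2284]
tcp_rot: [[-0.99, 0.139, -0.002], [0.139, 0.99, 0.0], [0.002, -0.0, -1.0]]
force: [-6.6, 0.2, 2.9]
finger_gap: 0.008
finger_force: 3.4
u,n,z [ 0.6021 -0.1549  0.2284] F u,n,z [-6.6 -0.7  2.9] tau [0.129 1.145 0.008] yaw -8.015021703001155 pitch 0.0023212625380209084 30.35
```

Force rose to 6.6 N, where the stop should be. I'll back off, clear the area and check.

```bash
python3 -m pendant '[[0,-0.003,0.0004,0,0,0,0],[0,-0.02,0.0028,0,0,0,0],[0,-0.06,0.0083,0,0,0,0],[0,-0.10,0.0139,0.02,0,0,0],[0,-0.13,0.018,0.05,0,0,0],[0,-0.14,0.02,0.08,0,0,0],[0,-0.14,0.02,0.08,0,0,0],[0,-0.14,0.02,0.08,0,0,0]]'
python3 - <<'E'
from h import *
b=vision.camera("scene");t=vision.camera("top");u=np.array([.99033,-.13876,0]);n=np.array([.13876,.99033,0])
A=cv2.resize(b["color"][115:175,220:300],(640,480),interpolation=cv2.INTER_CUBIC)[:,:,::-1].copy()
e=.610*u-.155*n+[0,0,.2405]
for w in(-.03,.03):
    c=(np.array(proj(b,e+w*n))-[220,115])*8;print(c)
cv2.imwrite("pics/s10.png",A)
E
```

```text
t: 31.35
position: [0.4354, -0.2168, 0.3074]
tcp_rot: [[-0.99, 0.139, -0.0], [0.139, 0.99, 0.0], [0.0, 0.0, -1.0]]
force: [-0.2, 0.9, -0.3]
finger_gap: 0.005
finger_force: 0.0
[458.5109493  196.19790583]
[527.99232466 257.22975575]
```

View pics/s10.png

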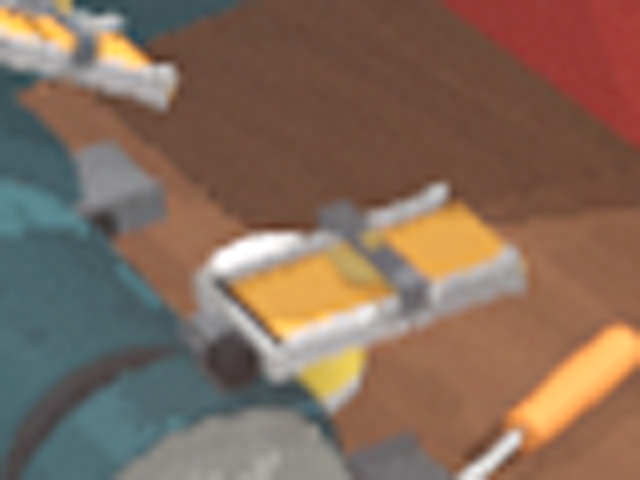

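The glass runs up to the black stop (crop ~(250,310)). Its outer end at (460,205)-(525,250) matches the predicted home line and stands slightly proud of the mouth. Handing in.

```bash
python3 -c "
from rig import ticket;print(ticket.close_job())"
```

```text
the job is handed in; nothing more can be done
None
```

The amber spare glass is in the empty eye-shield frame, pushed home against the stop with about 7 N, released, and the job is handed in; no verdict came back, but the last picture shows it fully in and level.

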